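Tip out a steriliser tube over the drip dish

TASK

First lift or slide the handled steel dish onto the round outline on the white square, centred and standing flat, and let go of it. Then draw the longer of the two metal tubes out of the sloping rack, turn it so that its open mouth points downhill by about 30 degrees or more, and bring the mouth over the middle of the dish, clear above the rim but no more than about 10 cm above it. Finish while holding the tube still like that, in the gripper alone; do not put it down, and leave the short tube, tape roll, bottle and carton where they are.

Things in the scene. Friction and masses are not known exactly. Their poses are not given: they have to be found in the camera images.
- tube: Longer metal tube, round, 40 mm diameter, 180 mm long, 0.15 to 0.26 kg, one end closed. Origin: centre of the closed end; +z runs along the axis to the open mouth. Starts in one of the rack's two sockets, 65 mm deep, +z along the rack's +x and 35 degrees above level; the other 115 mm stands out and can be gripped crosswise anywhere. Centre of mass about 90 mm from the closed end.
- tube_mouth (a point): Centre of the longer tube's open mouth, 180 mm along the tube's +z from its origin.
- short_tube: Short metal tube, 40 mm diameter, 110 mm long, in the rack's other socket, parallel to the long one, axes 100 mm apart; 45 mm of it stands out. Origin and axes like the long tube. To be left alone.
- rack: Fixed metal rack: base plate 170 x 220 mm (x = -100 to 70) and two square sockets (44 mm inside, 65 mm deep, 4 mm walls) at y = -50 and 50 mm, opening along its +x, 35 degrees above level. A seated tube's closed end lies at x = -60, z = 50 mm. A tongue 22 mm wide runs on 45 mm under each tube. Highest edge 110 mm up. Origin on the counter.
- dish: Loose round steel dish, 130 mm across the rim, 40 mm high, wall 3 mm, 0.22 kg, with one straight level handle along its +x: a bar 14 mm wide, 12 mm tall, reaching from 63 to 148 mm from the dish centre, its middle 30 mm above the underside. Origin at the centre of the underside, z up.
- dish_grip (a point): A good place to grip the dish: on the handle, 105 mm from the dish centre along its +x, 30 mm above its underside.
- spot: The marked spot: a flat white square 150 x 150 mm flush with the counter (1 mm thick, does not obstruct) with a thin dark round outline 134 mm across at its middle. Origin at its centre, on the counter. Fixed.
- tape: Bystander: a cardboard-brown ring (tape roll) 90 mm across and 45 mm high, lying flat beyond the work. Origin at the centre of its underside.
- bottle: Bystander: a white plastic bottle, 60 mm across and 160 mm high, standing. Origin at the centre of its underside.
- carton: Bystander: a closed cardboard carton 50 x 90 x 30 mm near the robot's base. Origin at the centre of its underside.

How it is judged:
By the outcome, as a careful person would: the job done as asked, in the order asked, and still so for the second after the job is handed in, while the arm keeps its last pose, push and grip.
It also fails if it takes over 48 s, if anything falls off the work surface, if the arm or the gripper's body presses on something with over 40 N, if the wrist force passes 120 N, or if a joint passes its speed limit or range.

ROBOT

A 6-joint arm with a two-finger parallel gripper is mounted at the origin on the work surface. World frame = base frame: x ahead of the robot, y to its left, z up, the work surface at z = 0. Lengths are in m, angles in rad, forces in N, time in s.
With the tool pointing down it reaches from about 0.425 to 0.95 m from the base axis. Payload 3.5 kg.
Tool frame: the origin (TCP) lies midway between the tips of the shut fingers; the grasp point (between the pads) lies 19 mm behind it; z points along the fingers, y is the direction in which the jaws open and shut (so a half turn about z gives the same grasp; the last joint's range is limited). The gripper opens to 85 mm and grips with 20 to 120 N. Pads are 22 mm wide; open, the fingers measure 114 mm over their backs; the gripper's body (76 mm by 85 mm) begins 54 mm behind the grasp point. The pads swing forward as they close: fully open they stand 13 mm farther back than shut.
Start: joints at [-1.301, 0.286, 1.577, -0, 1.279, -0.15], TCP at [0.275, -0.616, 0.203] pointing down, gripper open.
Joint ranges: [-2.77, 2.77], [-0.9, 2.22], [0.21, 2.48], [-1.53, 4.67], [0.24, 2.81], [-2.84, 2.84]. Speed limits (rad/s): [2.79, 2.79, 3.14, 3.14, 3.14, 3.14].

INTERFACE

Orientations are given as a unit quaternion [x, y, z, w].
In Python, from plant import * gives the robot as it stands.
- The arm moves only by the shell command python3 -m jog 'ROWS' [FORCE]. ROWS is a JSON object of lists of equal length, an entry for each row: "travel": the shift along the world's x, y, z in mm, a list of three; "dr": the turn, a rotation vector about the world's x, y, z in degrees, a list of three; "jaw": the closure in counts, from 0 (fully open) to 255 (shut). In form: {"travel": [[x, y, z], ...], "dr": [[wx, wy, wz], ...], "jaw": [jaw, ...]}. A call has 1 to 5 rows; each row shifts and turns the commanded pose from where the row before left it; what a row does not reach is not made up. A row lasts 1/12 s, in which the tool goes at most 41.7 mm and 7.16 degrees, less where a joint would pass 70% of its speed; a pose out of reach is approached as far as the arm can. A call is refused whole if a number of a shift passes 41.7 or a number of a turn 7.16, either way. A call with a gripper value outside its range is refused whole. The fingers move at their own pace and stop on an object; FORCE is the grip in N (left out, the last holds). Time passes only in rows, so rows that do not move let the fingers close. It gives the time, the measured TCP pose, the force and the opening at its end, in the units of the state.
- get_state(): the state, without advancing time (a new reading comes with each control period).
- read_camera(name): name is "side" or "top"; returns the picture (420x560x3 uint8, red, green, blue); there is no depth.
- camera_info(name): a dict with "K" (3x3 intrinsics, pixels), "R" (3x3) and "t" (3): a world point X has camera coordinates R X + t. Camera axes: x right, y down, z forward; pixel columns grow to the right and rows downward; lengths in m; the calibration is good to about 2 mm. A picture is of the moment at which its call begins. camera_info takes no time and is no camera call.
- sign_off(): hands the job in, once; it reports no verdict.
The state is a dict: "time": time; "qpos": joint angles; "dq": joint speeds; "joint_efforts": joint torques, N m; "eef_pos": TCP position; "tcp_rot": TCP orientation; "contact_force": force on the tool from outside, world axes, zero at the start; "wrist_torque": the same for the moment, N m; "opening": opening from 0.0 (shut) to 1.0 (fully open).
Only numpy, scipy, OpenCV 4.12 (cv2) and the standard library are available. Lean on these libraries where they do the work, as an engineer would, in place of code of your own. Each camera call takes 0.05 s, during which the arm holds its last target. There are 200 camera calls.

## Working session

There is one attempt and no reset: what is moved stays moved. The work goes in short steps, Python scripts to look and compute and a shell command to move; the robot and the scene stay as the last step left them, time stands still between calls to the robot, and variables do not carry over. Pictures are saved under pics/ and viewed, about 8 in all and at most 12, crops included, and the job is handed in when it is done.

```bash
mkdir -p pics
python3 - <<'E'
from plant import *
import cv2,numpy as np
for n in ("side","top"):
    im=read_camera(n); cv2.imwrite(f"pics/{n}0.png",im[:,:,::-1])
    c=camera_info(n); print(n,np.array(c["K"]).tolist(),np.round(c["R"],4).tolist(),np.round(c["t"],4).tolist())
print(get_state())
E
```

```text
side [[515.9100374160134, 0.0, 281.6141066837014], [0.0, 515.9100374160134, 209.99227313795703], [0.0, 0.0, 1.0]] [[-0.9618, -0.2736, 0.0046], [-0.2095, 0.7256, -0.6554], [0.176, -0.6314, -0.7553]] [0.544, 0.2278, 0.996]
top [[458.7544495399706, 0.0, 280.52976913507547], [0.0, 458.7544495399706, 205.81958169819393], [0.0, 0.0, 1.0]] [[-0.028, -0.9994, 0.0196], [-0.9972, 0.0266, -0.0693], [0.0687, -0.0215, -0.9974]] [-0.0279, 0.5957, 0.9971]
{'time': 0.1, 'qpos': array([-1.30101374e+00,  2.87113360e-01,  1.57803150e+00, -2.39625374e-05,
        1.27859097e+00, -1.49989261e-01]), 'dq': array([-0.00023468, -0.00151482, -0.00262942, -0.00112003, -0.00018531,
       -0.00031602]), 'joint_efforts': array([ 6.04363759e-04, -4.07297301e+01, -2.93700242e+01, -1.62175133e-04,
        3.42940002e-03, -9.96042395e-07]), 'eef_pos': array([ 0.2749495 , -0.6157492 ,  0.20166088]), 'tcp_rot': array([ 9.78053406e-01,  2.08351594e-01, -7.55951185e-05, -1.06897687e-03]), 'contact_force': array([-0.18104798, -0.44365983, -0.33271447]), 'wrist_torque': array([-0.02312001,  0.02622796, -0.02648936]), 'opening': 0.9996505668467204}
```

View pics/top0.png

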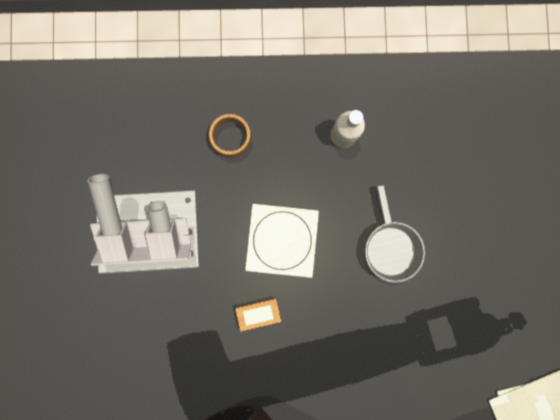

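View pics/side0.png

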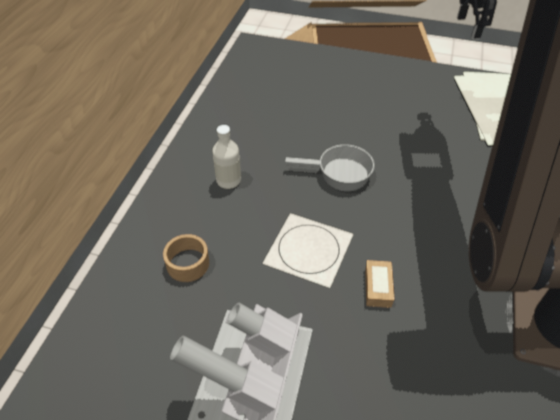

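The top view shows the spot at about (283,240), the dish at (395,251) with its handle up to (381,187), and the long tube's mouth at about (100,180), with its socket near (113,245). The side view shows the same layout, with the long tube's mouth at about (183,358).

```bash
cat > h.py <<'E'
from plant import *
import cv2,numpy as np
from scipy.optimize import least_squares
from scipy.spatial.transform import Rotation as Ro
def cam(n):
    c=camera_info(n); return np.array(c["K"]),np.array(c["R"]),np.array(c["t"])
def ray(n,p):
    K,R,t=cam(n); p=np.atleast_2d(np.asarray(p,float))
    d=np.c_[p,np.ones(len(p))]@np.linalg.inv(K).T@R
    return -R.T@t,d
def onto(n,p,z):
    o,d=ray(n,p); return o+d*((z-o[2])/d[:,2])[:,None]
def proj(n,X):
    K,R,t=cam(n); q=(np.atleast_2d(X)@R.T+t)@K.T; return q[:,:2]/q[:,2:]
def tri(a,b):
    o1,d1=ray("top",a);o2,d2=ray("side",b);d1=d1[0];d2=d2[0]
    s=np.linalg.lstsq(np.c_[d1,-d2],o2-o1,rcond=None)[0]
    p,q=o1+d1*s[0],o2+d2*s[1]; return (p+q)/2,np.linalg.norm(p-q)
def circ(P):
    f=lambda v:np.hypot(P[:,0]-v[0],P[:,1]-v[1])-v[2]
    return least_squares(f,[*P[:,:2].mean(0),.06],loss="soft_l1",f_scale=.002).x
def blob(im,th,seed,box):
    x0,y0,x1,y1=box; m=np.zeros(im.shape[:2],np.uint8)
    m[y0:y1,x0:x1]=(im[y0:y1,x0:x1].max(2)>th)*255
    cs=cv2.findContours(m,cv2.RETR_EXTERNAL,cv2.CHAIN_APPROX_NONE)[0]
    return max(cs,key=cv2.contourArea)[:,0,:]
def dish(im,box,n="top"):
    c=blob(im,75,None,box); P=onto(n,c,.04); v=circ(P)
    for _ in range(5):
        P2=P[np.hypot(*(P[:,:2]-v[:2]).T)<.071]; v=circ(P2)
    H=onto(n,c,.034); r=np.hypot(*(H[:,:2]-v[:2]).T); H=H[r>.08,:2]
    u=H.mean(0)-v[:2] if len(H) else np.zeros(2)
    return v,np.degrees(np.arctan2(u[1],u[0])),r.max()
E
python3 - <<'E'
from h import *
t=cv2.imread("pics/top0.png");s=cv2.imread("pics/side0.png")
print("dish",dish(t,(350,175,440,290)))
print("dish side",dish(s,(270,135,390,200),"side"))
for n,im,b in(("top",t,(235,195,330,285)),("side",s,(255,205,360,290))):
    c=blob(im,120,None,b);q=cv2.boxPoints(cv2.minAreaRect(c)) if n=="top" else cv2.approxPolyDP(c,8,True)[:,0]
    Q=onto(n,q,.001);print("spot",n,Q.mean(0).round(4),np.linalg.norm(np.diff(Q,axis=0),axis=1).round(3))
A=cv2.resize(t[150:280,70:210],None,fx=4,fy=4,interpolation=2);B=cv2.resize(s[295:420,160:320],None,fx=4,fy=4,interpolation=2)
o=np.zeros((520,560+0,3),np.uint8);cv2.imwrite("pics/a.png",cv2.resize(np.hstack([A,cv2.copyMakeBorder(B,0,20,0,0,0)]),None,fx=.66,fy=.66))
E
```

```text
h.py:21: RuntimeWarning: Mean of empty slice.
  return least_squares(f,[*P[:,:2].mean(0),.06],loss="soft_l1",f_scale=.002).x
  ret = um.true_divide(
Traceback (most recent call last):
  File "h.py", line 30, in dish
    P2=P[np.hypot(*(P[:,:2]-v[:2]).T)<.071]; v=circ(P2)
                                               ~~~~^^^^
  File "h.py", line 21, in circ
    return least_squares(f,[*P[:,:2].mean(0),.06],loss="soft_l1",f_scale=.002).x
           ~~~~~~~~~~~~~^^^^^^^^^^^^^^^^^^^^^^^^^^^^^^^^^^^^^^^^^^^^^^^^^^^^^^
ValueError: Initial guess is outside of provided bounds
```

```bash
sed -i 's/    cs=cv2.findC/    m=cv2.morphologyEx(m,cv2.MORPH_CLOSE,np.ones((5,5)))\n    cs=cv2.findC/; s/blob(im,75/blob(im,60/; s/<.071\]; v=circ(P2)/<.075]; v=circ(P2) if len(P2) else v/' h.py
python3 - <<'E'
from h import *
t=cv2.imread("pics/top0.png");s=cv2.imread("pics/side0.png")
print(t[250,365:435].max(1).tolist())
for n,im,b in(("top",t,(350,175,440,290)),("side",s,(270,135,390,200))):
    c=blob(im,60,None,b);print(len(c),cv2.boundingRect(c));print("dish",dish(im,b,n))
for n,im,b in(("top",t,(235,195,330,285)),("side",s,(255,205,360,290))):
    c=blob(im,120,None,b);q=cv2.approxPolyDP(c,8,True)[:,0]
    Q=onto(n,q,.001);print("spot",n,Q.mean(0).round(4),np.linalg.norm(np.diff(Q,axis=0),axis=1).round(3))
A=cv2.resize(t[150:280,70:210],None,fx=4,fy=4,interpolation=2);B=cv2.resize(s[295:420,160:320],None,fx=4,fy=4,interpolation=2)
cv2.imwrite("pics/a.png",cv2.resize(np.hstack([A,cv2.copyMakeBorder(B,0,20,0,0,0)]),None,fx=.66,fy=.66))
E
```

```text
[133, 192, 188, 221, 229, 229, 229, 230, 229, 229, 229, 229, 231, 231, 231, 231, 233, 231, 231, 231, 232, 232, 231, 230, 231, 230, 231, 230, 230, 232, 232, 231, 232, 231, 232, 232, 233, 233, 233, 234, 233, 233, 232, 233, 232, 232, 224, 179, 137, 108, 94, 93, 93, 90, 91, 92, 92, 114, 159, 155, 117, 97, 96, 94, 96, 96, 95, 95, 94, 94]
406 (350, 175, 90, 115)
dish (array([ 0.53081102, -0.29082142,  0.12756022]), np.float64(-107.84284052917761), np.float64(0.16175434331921817))
366 (270, 135, 120, 65)
dish (array([ 0.52608185, -0.27692987,  0.14363168]), np.float64(-116.39973642067152), np.float64(0.19552206981418646))
spot top [ 0.5177 -0.0452  0.001 ] [0.153 0.149 0.152]
spot side [ 0.5192 -0.0496  0.001 ] [0.151 0.152 0.15 ]
```

View pics/a.png

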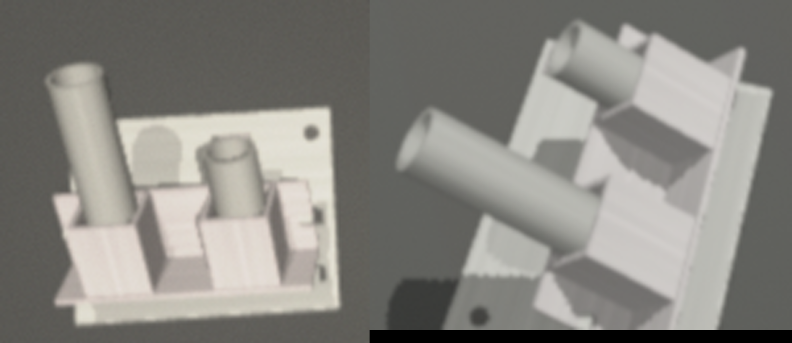

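The crop shows the long tube's mouth centred at crop (77,76), which is top pixel (99,179), and at (416,140), which is side pixel (178,348). The counter reads about 95, so the dish threshold has to go up.

```bash
sed -i 's/blob(im,60/blob(im,118/' h.py
python3 - <<'E'
from h import *
t=cv2.imread("pics/top0.png");s=cv2.imread("pics/side0.png")
for n,im,b in(("top",t,(350,175,440,290)),("side",s,(270,135,390,200))):
    c=blob(im,118,None,b);print(cv2.boundingRect(c));print("dish",dish(im,b,n))
T=lambda p:np.array(p)/2.64+[70,150]
S=lambda p:(np.array(p)-[369.6,0])/2.64+[160,295]
m,e=tri(T((77,76)),S((416,140)));print("mouth",m.round(4),e)
# axis = intersection of the two view planes
n1=np.cross(*ray("top",[T((77,80)),T((109,222))])[1]);n2=np.cross(*ray("side",[S((417,140)),S((582,218))])[1])
d=np.cross(n1,n2);d/=np.linalg.norm(d);d*=np.sign(d[2]);print("axis",d.round(3),np.degrees(np.arcsin(d[2])),"yaw",np.degrees(np.arctan2(d[1],d[0])))
print("plate edges yaw: top", [np.round(onto("top",T(a),.006)-onto("top",T(b),.006),4) for a,b in(((330,108),(340,307)),((118,120),(330,108)),((75,324),(340,307)))])
print("plate corners",onto("top",[T(p) for p in((330,108),(340,307),(75,324))],.006).round(4))
E
```

```text
(365, 185, 61, 98)
dish (array([ 0.4875069 , -0.2894436 ,  0.06527065]), np.float64(9.405627563170594), np.float64(0.14954022315351945))
(285, 144, 90, 39)
dish (array([ 0.48781021, -0.29417658,  0.06597868]), np.float64(9.086848222849248), np.float64(0.14865771588433885))
mouth [0.6472 0.3062 0.1525] 4.298104395559399e-05
axis [0.874 0.026 0.486] 29.0850882148352 yaw 1.702423760068898
plate edges yaw: top [array([[0.1686, 0.0058, 0.    ]]), array([[-0.0056,  0.1793,  0.    ]]), array([[-0.0077,  0.2215,  0.    ]])]
plate corners [[0.6345 0.1469 0.006 ]
 [0.4659 0.1411 0.006 ]
 [0.4582 0.3625 0.006 ]]
```

Both views agree:

| Item | Position (m) | Yaw or axis |
|---|---|---|
| Dish | (0.4877, -0.2915) | 9.2° |
| Spot | (0.5185, -0.0475) | – |
| Tube mouth | (0.647, 0.306, 0.1525), expected height 0.153 | about 2° |

The grip point on the handle is (0.591, -0.275). I'm moving above it.

```bash
for i in 1 2 3; do python3 -m jog '{"travel":[[21,22.7,-4],[21,22.7,-4],[21,22.7,-4],[21,22.7,-4],[21,22.7,-4]],"dr":[[0,0,-1],[0,0,-1],[0,0,-1],[0,0,-1],[0,0,-1]],"jaw":[0,0,0,0,0]}' 100|tail -c 700; done
python3 -m jog '{"travel":[[0,0,0],[0,0,0]],"dr":[[0,0,0],[0,0,0]],"jaw":[0,0]}'
python3 - <<'E'
from h import *
s=get_state();print(s["eef_pos"],Ro.from_quat(s["tcp_rot"]).as_matrix().round(3).tolist(),s["qpos"])
E
```

```text
time: 0.52
eef_pos: [0.3807, -0.5014, 0.182]
tcp_rot: [0.986, 0.165, -0.0, -0.001]
contact_force: [0.2, -0.2, -0.2]
opening: 0.999
time: 0.93
eef_pos: [0.4857, -0.3878, 0.1621]
tcp_rot: [0.993, 0.122, -0.0, -0.0]
contact_force: [0.9, -1.4, 0.4]
opening: 0.997
time: 1.35
eef_pos: [0.5907, -0.2743, 0.1421]
tcp_rot: [0.997, 0.079, -0.0, -0.0]
contact_force: [-0.7, 0.1, 0.1]
opening: 1.001
time: 1.52
eef_pos: [0.5904, -0.2742, 0.1418]
tcp_rot: [0.997, 0.08, -0.001, -0.001]
contact_force: [-0.7, -0.3, 1.6]
opening: 1.0
[ 0.59039624 -0.27417424  0.14178846] [[0.987, 0.16, -0.002], [0.16, -0.987, 0.001], [-0.002, -0.001, -1.0]] [-5.90276036e-01  2.88506583e-01  1.68920847e+00 -2.80341019e-04
  1.16584255e+00  8.19464932e-01]
```

```bash
python3 -m jog '{"travel":[[1,-0.5,-30],[0,0,-30],[0,0,-30],[0,0,-25],[0,0,-14]],"dr":[[0,0,0],[0,0,0],[0,0,0],[0,0,0],[0,0,0]],"jaw":[0,0,0,0,0]}' 100
for i in 1 2; do python3 -m jog '{"travel":[[0,0,0],[0,0,0],[0,0,0],[0,0,0],[0,0,0]],"dr":[[0,0,0],[0,0,0],[0,0,0],[0,0,0],[0,0,0]],"jaw":[255,255,255,255,255]}' 100;done
python3 - <<'E'
from h import *
im=read_camera("top")[:,:,::-1].copy();cv2.imwrite("pics/t1.png",im);im=read_camera("side")[:,:,::-1].copy();cv2.imwrite("pics/s1.png",cv2.resize(im[100:300,220:480],None,fx=3,fy=3))
E
```

```text
time: 1.93
eef_pos: [0.5881, -0.2762, 0.01]
tcp_rot: [0.997, 0.078, -0.002, -0.002]
contact_force: [-0.1, 1.0, -0.2]
opening: 0.999
time: 2.35
eef_pos: [0.5925, -0.2774, 0.0163]
tcp_rot: [0.997, 0.079, 0.002, 0.001]
contact_force: [0.4, -0.7, -0.0]
opening: 0.299
time: 2.77
eef_pos: [0.5911, -0.2763, 0.014]
tcp_rot: [0.997, 0.079, -0.0, -0.0]
contact_force: [-0.3, 0.2, -0.4]
opening: -0.001
```

View pics/s1.png

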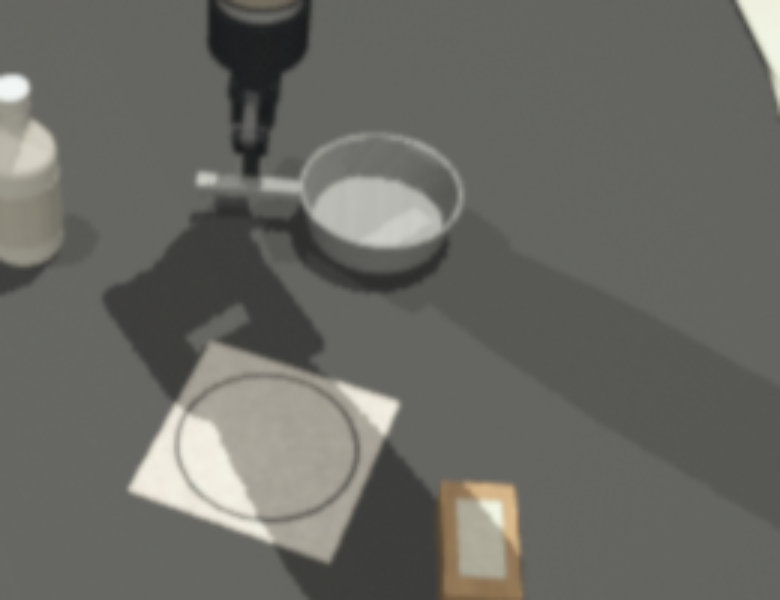

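The side picture shows the fingers at the handle, but the opening reads shut (about 0.16 expected for a 14 mm bar). I'm checking more closely.

Run:
```python
from h import *
s=cv2.imread("pics/s1.png");t=cv2.imread("pics/t1.png")
raw=read_camera("side")[:,:,::-1]
print(dish(raw,(270,135,390,200),"side"))
st=get_state();print(st)
for n in("side","top"):print(n,proj(n,[st["eef_pos"],st["eef_pos"]+[0,0,.019],[.5911,-.2763,.036]]).round(1).tolist())
A=cv2.resize(t[165:300,340:470],(400,415),interpolation=2);B=cv2.resize(raw[120:200,265:345],(400,400),interpolation=2)
cv2.imwrite("pics/b.png",np.hstack([A[:400],B]))
```

```text
(array([ 0.48766919, -0.29440698,  0.06584241]), np.float64(9.678627458114057), np.float64(0.14934949416956864))
{'time': 2.9167, 'qpos': array([-5.92557079e-01,  4.43921449e-01,  1.74559111e+00, -4.49755025e-06,
        9.52260613e-01,  8.20239890e-01]), 'dq': array([ 0.00033864,  0.00122144, -0.00063427,  0.00026647, -0.00025518,
        0.00018724]), 'joint_efforts': array([ 5.51163263e-03, -4.17654777e+01, -2.45584077e+01,  1.13893202e-04,
        8.59181037e-04, -1.94436365e-05]), 'eef_pos': array([ 0.59108557, -0.27632141,  0.01383653]), 'tcp_rot': array([ 9.96881041e-01,  7.89188320e-02, -7.18005329e-05, -5.47262458e-05]), 'contact_force': array([-0.49805274, -0.36897707,  0.23717655]), 'wrist_torque': array([ 0.04301261, -0.02750389, -0.03846011]), 'opening': 0.0011223726495219494}
side [[302.5, 166.9], [302.7, 161.2], [302.8, 160.3]]
top [[383.9, 204.9], [386.0, 204.3], [386.3, 204.2]]
```

View pics/b.png

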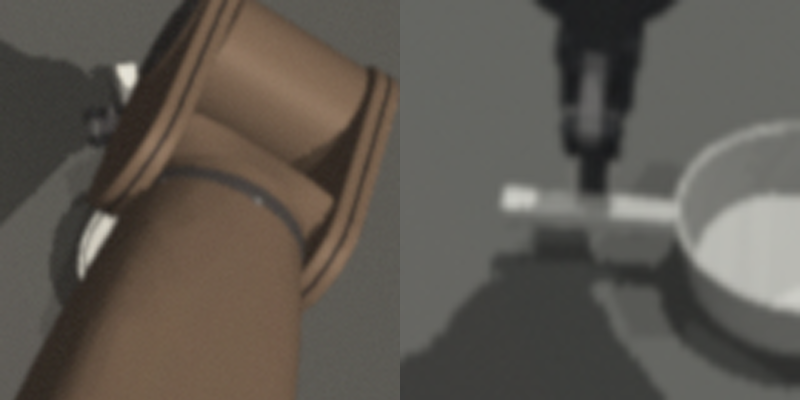

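```bash
python3 -m jog '{"travel":[[0,0,5],[0,0,5],[0,0,5],[0,0,0],[0,0,0]],"dr":[[0,0,0],[0,0,0],[0,0,0],[0,0,0],[0,0,0]],"jaw":[255,255,255,255,255]}' 100
python3 - <<'E'
from h import *
raw=read_camera("side")[:,:,::-1]
print(dish(raw,(270,120,390,200),"side"));cv2.imwrite("pics/b2.png",cv2.resize(raw[120:200,265:385],(780,520),interpolation=2))
print(get_state()["wrist_torque"])
E
```

```text
time: 3.33
eef_pos: [0.5917, -0.2768, 0.03]
tcp_rot: [0.997, 0.079, 0.001, 0.001]
contact_force: [-0.2, -0.5, 0.1]
opening: 0.003
(array([ 0.48769969, -0.29438238,  0.0658249 ]), np.float64(9.314228470824201), np.float64(0.1493164040465605))
[0.01644103 0.03743646 0.09713484]
```

View pics/b2.png

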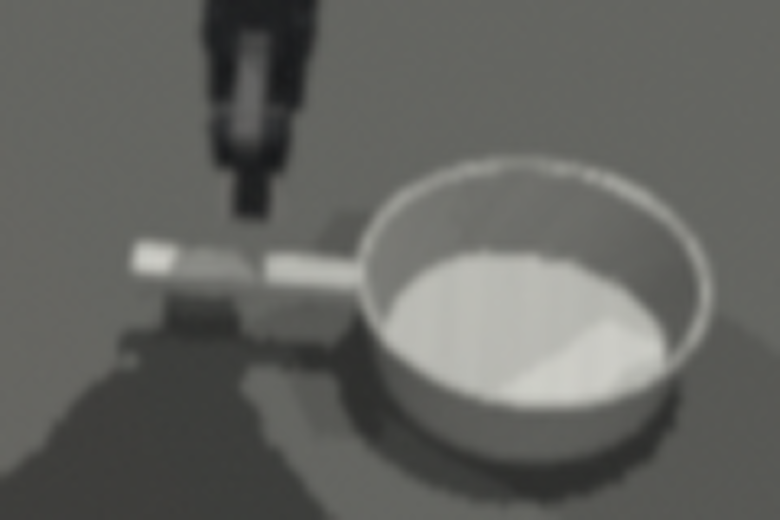

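The dish has not moved, and the side picture shows the fingers shut just above the handle. Tip pixel (303.5,153) lies about 25 mm higher than the reported TCP would project. I'm raising and opening the jaws to see which way they really open and where the tips are.

```bash
python3 -m jog '{"travel":[[0,0,20],[0,0,20],[0,0,20],[0,0,0],[0,0,0]],"dr":[[0,0,0],[0,0,0],[0,0,0],[0,0,0],[0,0,0]],"jaw":[0,0,0,0,0]}' 100
python3 -m jog '{"travel":[[0,0,0],[0,0,0]],"dr":[[0,0,0],[0,0,0]],"jaw":[0,0]}' 100
python3 - <<'E'
from h import *
raw=read_camera("side")[:,:,::-1].copy();st=get_state();p=st["eef_pos"];R=Ro.from_quat(st["tcp_rot"]).as_matrix()
print(p,R.round(3).tolist())
z0,y0=40,200
big=cv2.resize(raw[z0:z0+150,y0:y0+200],(800,600),interpolation=2)
for q,c in((p,(0,0,255)),(p+.042*R[:,1]-.013*R[:,2],(0,255,0)),(p-.042*R[:,1]-.013*R[:,2],(0,255,255)),(p-.15*R[:,2],(255,0,0))):
    u=(proj("side",q)[0]-[y0,z0])*4;cv2.circle(big,tuple(int(v) for v in u),4,c,1)
cv2.imwrite("pics/c.png",big)
E
```

```text
time: 3.8
eef_pos: [0.5919, -0.2769, 0.0902]
tcp_rot: [0.997, 0.079, 0.001, 0.001]
contact_force: [-0.2, -0.3, 0.1]
opening: 0.71
time: 3.97
eef_pos: [0.59, -0.2756, 0.0869]
tcp_rot: [0.997, 0.079, -0.001, -0.001]
contact_force: [-0.2, -0.1, 0.2]
opening: 0.978
[ 0.59005231 -0.27564052  0.08685952] [[0.988, 0.157, -0.003], [0.157, -0.988, 0.002], [-0.002, -0.002, -1.0]]
```

View pics/c.png

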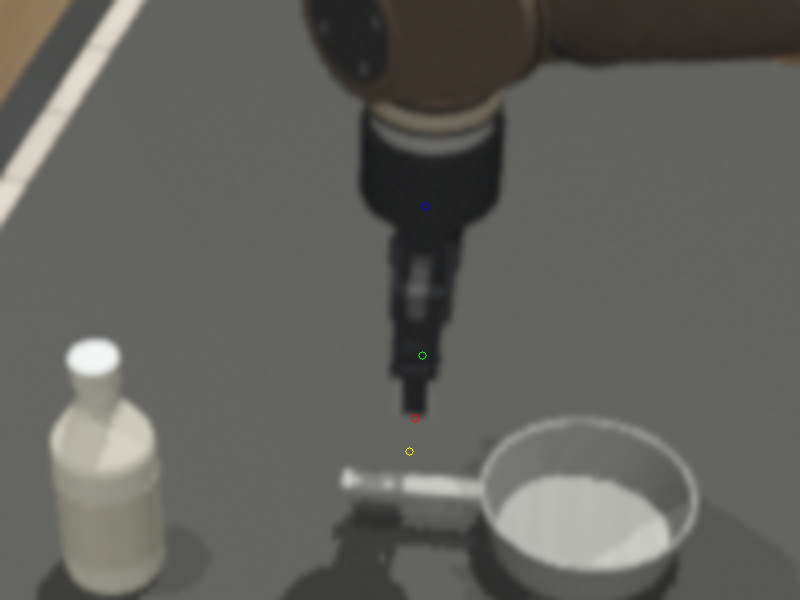

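The jaws do open across the handle, because both fingers overlap in this view. The visible tip at crop (413,412) projects about 30 mm higher than the reported TCP. Together with the shut-without-contact reading, this says the real tips are about 25–30 mm above the reported z. I'll go lower in small guarded steps.

```bash
python3 -m jog '{"travel":[[0,0,-25],[0,0,-25],[0,0,-25],[0,0,0],[0,0,0]],"dr":[[0,0,0],[0,0,0],[0,0,0],[0,0,0],[0,0,0]],"jaw":[0,0,0,0,0]}' 100
for i in 1 2 3; do python3 -m jog '{"travel":[[0,0,-4],[0,0,-4],[0,0,0]],"dr":[[0,0,0],[0,0,0],[0,0,0]],"jaw":[0,0,0]}'|grep -E "eef|contact"; done
```

```text
time: 4.43
eef_pos: [0.5892, -0.2751, 0.0111]
tcp_rot: [0.997, 0.079, -0.002, -0.002]
contact_force: [0.7, -0.6, 0.7]
opening: 0.999
eef_pos: [0.5917, -0.2768, 0.0068]
contact_force: [0.2, 0.2, -0.1]
eef_pos: [0.5908, -0.2761, -0.0026]
contact_force: [-0.6, 1.2, 0.4]
eef_pos: [0.5905, -0.2759, -0.0112]
contact_force: [-0.2, -0.5, 0.6]
```

```bash
python3 -m jog '{"travel":[[0,0,0],[0,0,0]],"dr":[[0,0,0],[0,0,0]],"jaw":[70,70]}' 40
python3 -m jog '{"travel":[[0,0,0],[0,0,0]],"dr":[[0,0,0],[0,0,0]],"jaw":[140,140]}' 40
python3 -m jog '{"travel":[[0,0,0],[0,0,0],[0,0,0]],"dr":[[0,0,0],[0,0,0],[0,0,0]],"jaw":[200,200,200]}' 40
python3 -m jog '{"travel":[[0,0,0],[0,0,0],[0,0,0]],"dr":[[0,0,0],[0,0,0],[0,0,0]],"jaw":[255,255,255]}' 60
```

```text
time: 5.35
eef_pos: [0.5911, -0.2763, -0.0101]
tcp_rot: [0.997, 0.079, -0.0, -0.0]
contact_force: [0.0, 0.5, -0.0]
opening: 0.75
time: 5.52
eef_pos: [0.5913, -0.2765, -0.0099]
tcp_rot: [0.997, 0.079, 0.0, 0.0]
contact_force: [-0.8, -0.7, -0.4]
opening: 0.461
time: 5.77
eef_pos: [0.5912, -0.2763, -0.01]
tcp_rot: [0.997, 0.079, 0.0, -0.0]
contact_force: [-0.4, 0.3, 0.5]
opening: 0.215
time: 6.02
eef_pos: [0.5912, -0.2763, -0.0098]
tcp_rot: [0.997, 0.079, -0.0, -0.0]
contact_force: [-0.2, 1.4, 1.4]
opening: 0.146
```

The handle is now held (opening 0.146). I'm measuring the dish shift and then sliding.

```bash
python3 -m jog '{"travel":[[0,0,0],[0,0,0]],"dr":[[0,0,0],[0,0,0]],"jaw":[255,255]}' 100
python3 - <<'E'
from h import *
raw=read_camera("side")[:,:,::-1]
v=dish(raw,(270,135,390,200),"side");print(v,"to spot mm",(np.array([.5192,-.0496])-v[0][:2])*1e3)
E
```

```text
time: 6.18
eef_pos: [0.5912, -0.2764, -0.0098]
tcp_rot: [0.997, 0.079, 0.0, -0.0]
contact_force: [-0.8, 1.5, 2.4]
opening: 0.136
(array([ 0.487953  , -0.29644732,  0.06623179]), np.float64(9.361589748826102), np.float64(0.09469542300554701)) to spot mm [ 31.24699588 246.84732244]
```

```bash
python3 -m jog '{"travel":[[2,12,0.5],[3,20,0.5],[3,24,0],[3,24,0],[3,24,0]],"dr":[[0,0,0],[0,0,0],[0,0,0],[0,0,0],[0,0,0]],"jaw":[255,255,255,255,255]}'
python3 -m jog '{"travel":[[3,24,0],[3,24,0],[3,24,0],[3,24,0],[2.5,20,0]],"dr":[[0,0,0],[0,0,0],[0,0,0],[0,0,0],[0,0,0]],"jaw":[255,255,255,255,255]}'
python3 -m jog '{"travel":[[1.5,16,0],[1,10,0],[0,1,-1],[0,0,0],[0,0,0]],"dr":[[0,0,0],[0,0,0],[0,0,0],[0,0,0],[0,0,0]],"jaw":[255,255,255,255,255]}'
python3 - <<'E'
from h import *
raw=read_camera("side")[:,:,::-1];cv2.imwrite("pics/d.png",raw)
t=read_camera("top")[:,:,::-1];cv2.imwrite("pics/dt.png",t)
big=cv2.resize(raw[150:310,210:400],(713,600),interpolation=2);cv2.imwrite("pics/dd.png",big)
E
```

```text
time: 6.65
eef_pos: [0.6049, -0.1709, -0.0096]
tcp_rot: [0.997, 0.079, -0.0, 0.0]
contact_force: [-0.1, -1.1, -0.7]
opening: 0.131
time: 7.07
eef_pos: [0.6192, -0.0541, -0.0096]
tcp_rot: [0.997, 0.08, -0.0, -0.0]
contact_force: [0.9, -1.6, -0.2]
opening: 0.134
time: 7.48
eef_pos: [0.6224, -0.0293, -0.0097]
tcp_rot: [0.997, 0.079, 0.0, -0.0]
contact_force: [-0.3, 3.2, 2.1]
opening: 0.133
```

View pics/dd.png

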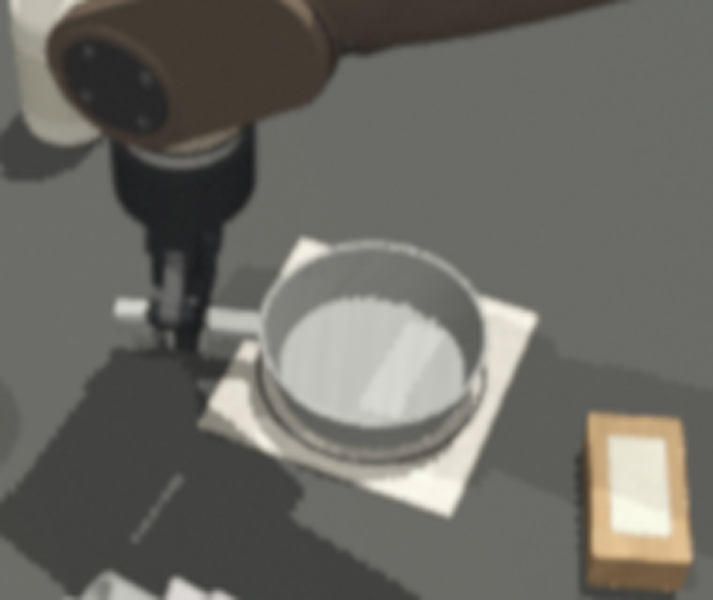

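The dish is on the spot with only a little outline showing. I'm letting go, rising clear, moving toward the tube and tilting the tool, then measuring both.

```bash
python3 -m jog '{"travel":[[0,0,0],[0,0,0],[0,0,0],[0,0,0],[0,0,0]],"dr":[[0,0,0],[0,0,0],[0,0,0],[0,0,0],[0,0,0]],"jaw":[0,0,0,0,0]}' |grep open
python3 -m jog '{"travel":[[0,0,20],[0,0,35],[0,0,40],[0,0,40],[0,0,40]],"dr":[[0,0,-1.5],[0,0,-1.5],[0,0,-1.5],[0,0,-1.5],[0,0,-1.3]],"jaw":[0,0,0,0,0]}' |grep -E "eef|rot"
python3 -m jog '{"travel":[[-15,36,5],[-15,36,5],[-15,36,5],[-15,36,5],[-15,36,5]],"dr":[[0.1,-3.5,0],[0.1,-3.5,0],[0.1,-3.5,0],[0.1,-3.5,0],[0.1,-3.5,0]],"jaw":[0,0,0,0,0]}'  |grep -E "eef|rot"
python3 -m jog '{"travel":[[-15,36,5],[-15,36,5],[-10,36,5],[-10,36,5],[0,8,0]],"dr":[[0.1,-3.5,0],[0.1,-3.5,0],[0.1,-3.5,0],[0.1,-3.5,0],[0.1,-3.5,0]],"jaw":[0,0,0,0,0]}'  |grep -E "eef|rot"
python3 -m jog '{"travel":[[0,0,0],[0,0,0]],"dr":[[0,0,0],[0,0,0]],"jaw":[0,0]}'
python3 - <<'E'
from h import *
s=read_camera("side")[:,:,::-1];cv2.imwrite("pics/e_s.png",s)
t=read_camera("top")[:,:,::-1].copy();cv2.imwrite("pics/e_t.png",t)
st=get_state();p=st["eef_pos"];R=Ro.from_quat(st["tcp_rot"]).as_matrix();print(p,R.round(3).tolist())
for n in("side","top"):print(n,[proj(n,q)[0].round().tolist() for q in(p,p-.025*R[:,2],p-.1*R[:,2])])
A=cv2.resize(t[170:310,230:350],(514,600),interpolation=2)
u,v=[int(x) for x in proj("side",p)[0]]
B=cv2.resize(s[max(v-70,0):v+55,u-30:u+30],(288,600),interpolation=2);print("B origin",u-30,max(v-70,0))
cv2.imwrite("pics/e.png",np.hstack([A[:,:510],B]))
E
```

```text
opening: 0.836
eef_pos: [0.6217, -0.0294, 0.1664]
tcp_rot: [1.0, 0.015, -0.0, 0.0]
eef_pos: [0.5463, 0.1517, 0.1906]
tcp_rot: [0.988, 0.015, 0.154, -0.002]
eef_pos: [0.496, 0.3073, 0.2124]
tcp_rot: [0.953, 0.017, 0.304, -0.007]
time: 9.42
eef_pos: [0.496, 0.303, 0.2091]
tcp_rot: [0.954, 0.016, 0.3, -0.004]
contact_force: [0.5, -0.4, 0.5]
opening: 0.998
[0.49769237 0.30188742 0.21013615] [[0.819, 0.029, 0.573], [0.025, -1.0, 0.016], [0.573, 0.001, -0.819]]
side [[270.0, 354.0], [280.0, 350.0], [312.0, 336.0]]
top [[90.0, 258.0], [85.0, 267.0], [70.0, 297.0]]
B origin 240 283
```

View pics/e.png

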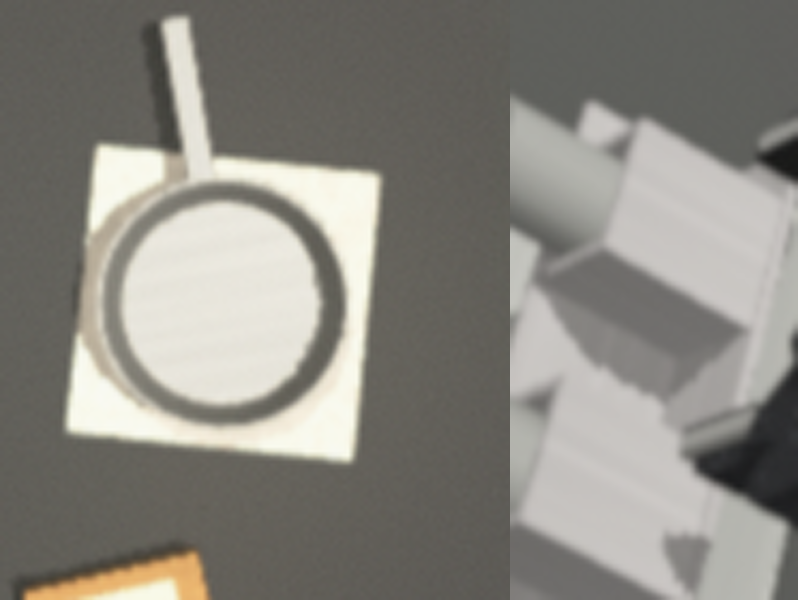

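The dish is concentric with the square in the top view: rim centre at crop (224,302), square centre at (224.5,303.5). In the side view the open tips sit at about (293,315) and (276,376). Their midpoint is about 25 mm short of the reported TCP along the tool axis, so the fingers are shorter than the reported TCP implies. I take the grasp point as 46 mm behind it. I'm checking the dish offset numerically, then approaching the tube.

```bash
python3 - <<'E'
from h import *
t=cv2.imread("pics/e_t.png");g=t.max(2)
f=lambda p:np.array(p)/4.283+[230,170]
m=np.zeros_like(g);m[200:275,245:320]=((g[200:275,245:320]<170))*255
n,l,stt,_=cv2.connectedComponentsWithStats(m);i=[k for k in range(1,n) if stt[k,2]<70 and stt[k,4]>300];print(stt[1:].tolist())
r=onto("top",[f((224.5,302.5))],.04)[0];s=onto("top",[f(p) for p in((97,145),(381,174),(354,462),(66,433))],.001).mean(0)
print("dish",r,"spot",s,"err mm",(r-s)*1e3)
E
python3 -m jog '{"travel":[[14,0.7,-10],[14,0.7,-10],[14,0.7,-10],[14,0.7,-10],[14,0.7,-10]],"dr":[[0,0,0],[0,0,0],[0,0,0],[0,0,0],[0,0,0]],"jaw":[0,0,0,0,0]}'
python3 -m jog '{"travel":[[0,0,0],[0,0,0]],"dr":[[0,0,0],[0,0,0]],"jaw":[0,0]}'
```

```text
[[245, 200, 28, 67, 408], [278, 200, 42, 75, 609], [254, 213, 57, 56, 784], [245, 270, 34, 5, 76]]
dish [ 0.51778308 -0.04569684  0.04      ] spot [ 0.51736839 -0.04671747  0.001     ] err mm [ 0.41468744  1.02063269 39.        ]
time: 9.93
eef_pos: [0.5694, 0.3042, 0.1599]
tcp_rot: [0.954, 0.013, 0.301, -0.003]
contact_force: [-0.8, -0.7, 0.6]
opening: 0.995
time: 10.1
eef_pos: [0.5682, 0.3042, 0.1593]
tcp_rot: [0.954, 0.013, 0.3, -0.003]
contact_force: [-0.3, -0.0, 0.7]
opening: 1.0
```

The dish is within about 1 mm of the outline centre. Next I go down to the tube and close gently.

```bash
python3 -m jog '{"travel":[[14,0.4,-20],[14,0.4,-20],[14,0.4,-20],[14,0.4,-19],[0,0,0]],"dr":[[0,0,0],[0,0,0],[0,0,0],[0,0,0],[0,0,0]],"jaw":[0,0,0,0,0]}'
python3 -m jog '{"travel":[[0,0,0],[0,0,0],[0,0,0],[0,0,0]],"dr":[[0,0,0],[0,0,0],[0,0,0],[0,0,0]],"jaw":[90,90,90,90]}' 30
python3 -m jog '{"travel":[[0,0,0],[0,0,0],[0,0,0],[0,0,0]],"dr":[[0,0,0],[0,0,0],[0,0,0],[0,0,0]],"jaw":[255,255,255,255]}' 30
python3 - <<'E'
from h import *
s=read_camera("side")[:,:,::-1];t=read_camera("top")[:,:,::-1]
A=cv2.resize(t[140:290,60:220],(400,375),interpolation=2);B=cv2.resize(s[270:420,160:320],(400,375),interpolation=2)
cv2.imwrite("pics/f.png",np.hstack([A,B]))
E
```

```text
time: 10.52
eef_pos: [0.6228, 0.3057, 0.0771]
tcp_rot: [0.954, 0.014, 0.298, -0.002]
contact_force: [-0.5, -1.4, 0.4]
opening: 0.997
time: 10.85
eef_pos: [0.6235, 0.3082, 0.0831]
tcp_rot: [0.953, 0.015, 0.302, -0.005]
contact_force: [0.2, 0.6, -0.3]
opening: 0.648
time: 11.18
eef_pos: [0.6233, 0.3082, 0.0824]
tcp_rot: [0.953, 0.015, 0.302, -0.004]
contact_force: [-5.1, -1.6, 6.6]
opening: 0.458
```

View pics/f.png

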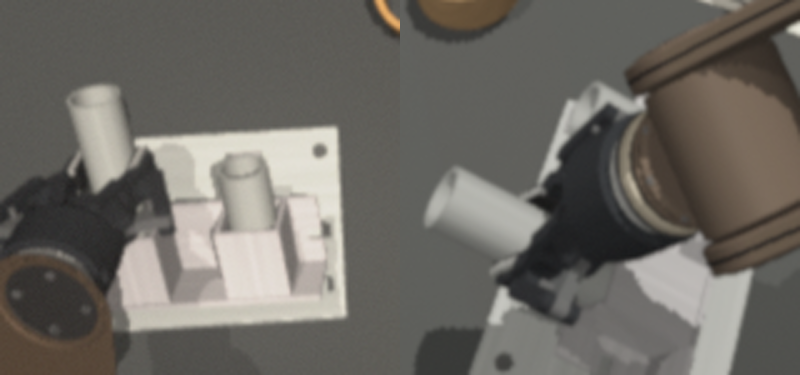

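The jaws hold the long tube (opening 0.458, about 39 mm), gripping around 60–65 mm below the mouth. I'm gripping harder and drawing it out along the socket axis.

```bash
python3 -m jog '{"travel":[[0,0,0],[0,0,0],[4.1,0.15,2.9],[8.2,0.3,5.7],[8.2,0.3,5.7]],"dr":[[0,0,0],[0,0,0],[0,0,0],[0,0,0],[0,0,0]],"jaw":[255,255,255,255,255]}' 100
python3 -m jog '{"travel":[[12.3,0.4,8.6],[12.3,0.4,8.6],[12.3,0.4,8.6],[12.3,0.4,8.6],[12.3,0.4,8.6]],"dr":[[0,0,0],[0,0,0],[0,0,0],[0,0,0],[0,0,0]],"jaw":[255,255,255,255,255]}'
python3 -m jog '{"travel":[[8,0,15],[0,0,30],[0,0,30],[0,0,30],[0,0,0]],"dr":[[0,0,0],[0,0,0],[0,0,0],[0,0,0],[0,0,0]],"jaw":[255,255,255,255,255]}'
python3 - <<'E'
from h import *
s=read_camera("side")[:,:,::-1];t=read_camera("top")[:,:,::-1]
cv2.imwrite("pics/g_s.png",s);cv2.imwrite("pics/g_t.png",t)
st=get_state();print(st["eef_pos"],st["qpos"].round(3),Ro.from_quat(st["tcp_rot"]).as_matrix().round(3).tolist(),st["contact_force"],st["wrist_torque"])
E
```

```text
time: 11.7
eef_pos: [0.6391, 0.308, 0.0924]
tcp_rot: [0.955, 0.014, 0.296, -0.002]
contact_force: [-11.8, -0.6, 4.6]
opening: 0.435
time: 12.12
eef_pos: [0.704, 0.3103, 0.1368]
tcp_rot: [0.954, 0.014, 0.299, -0.003]
contact_force: [-2.1, 0.3, -1.0]
opening: 0.439
time: 12.53
eef_pos: [0.7164, 0.3118, 0.2531]
tcp_rot: [0.952, 0.014, 0.307, -0.006]
contact_force: [1.1, 0.4, 1.2]
opening: 0.439
[0.71340695 0.3106603  0.24476513] [ 0.345  0.201  1.695 -0.289  0.677  2.058] [[0.818, 0.03, 0.575], [0.025, -1.0, 0.017], [0.575, 0.0, -0.818]] [-0.10210214 -0.2921779  -2.29640989] [-0.02582846  0.41550262 -0.00823389]
```

The tube is out and the wrist carries about 2.3 N. Its mouth is 60 mm along the tube and 44 mm back from the reported TCP. I'm turning it about y and carrying it toward the dish, staying high.

```bash
for i in 1 2 3; do python3 -m jog '{"travel":[[-18,-24,-2],[-18,-24,-2],[-18,-24,-2],[-18,-24,-2],[-18,-24,-2]],"dr":[[-0.15,5,0],[-0.15,5,0],[-0.15,5,0],[-0.15,5,0],[-0.15,5,0]],"jaw":[255,255,255,255,255]}'|grep -E "eef|force|open"; done
python3 -m jog '{"travel":[[0,0,0],[0,0,0],[0,0,0]],"dr":[[0,0,0],[0,0,0],[0,0,0]],"jaw":[255,255,255]}'
python3 - <<'E'
from h import *
st=get_state();p=st["eef_pos"];R=Ro.from_quat(st["tcp_rot"]).as_matrix();print(p,R.round(3).tolist(),st["qpos"].round(2))
m=p+.06*R[:,0]-.044*R[:,2];print("mouth pred",m,"pitch",np.degrees(np.arcsin(R[2,0])))
s=read_camera("side")[:,:,::-1];t=read_camera("top")[:,:,::-1]
cv2.imwrite("pics/h_s.png",s);cv2.imwrite("pics/h_t.png",t)
for n in("side","top"):print(n,proj(n,m).round(1),proj(n,m-.18*R[:,0]).round(1))
A=cv2.resize(t[150:310,170:330],(400,400),interpolation=2);B=cv2.resize(s[150:310,230:390],(400,400),interpolation=2)
cv2.imwrite("pics/h.png",np.hstack([A,B]))
E
```

```text
eef_pos: [0.6206, 0.1894, 0.23]
contact_force: [0.9, 0.4, -2.4]
opening: 0.434
eef_pos: [0.5311, 0.0694, 0.2208]
contact_force: [1.4, -0.3, -1.7]
opening: 0.442
eef_pos: [0.4414, -0.0504, 0.211]
contact_force: [0.5, 0.0, -1.9]
opening: 0.438
time: 14.13
eef_pos: [0.4427, -0.049, 0.2118]
tcp_rot: [0.939, 0.015, -0.343, 0.005]
contact_force: [-0.2, -0.2, -1.9]
opening: 0.44
[ 0.44270563 -0.04901385  0.21179328] [[0.765, 0.031, -0.644], [0.024, -1.0, -0.019], [-0.644, -0.001, -0.765]] [-0.23  0.22  1.76 -0.17  1.84  1.32]
mouth pred [ 0.51690693 -0.04671666  0.20680429] pitch -40.098522113131345
side [[314.1 183.1]] [[399.6 149.2]]
top [[285.2 241.7]] [[292.9 332.4]]
```

View pics/h.png

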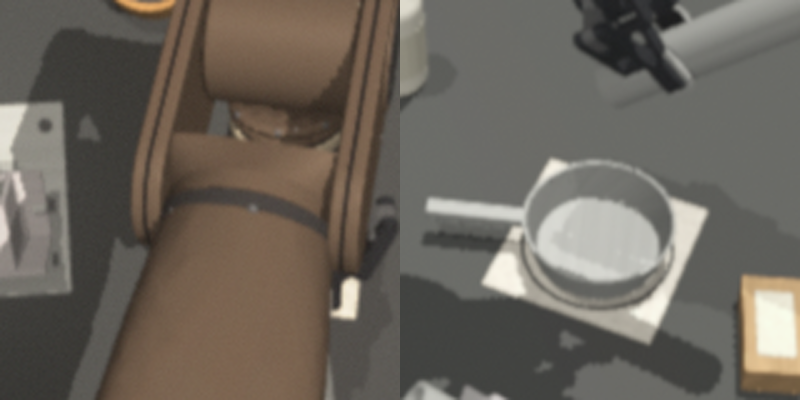

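The tube's mouth end in the side view is at about pixel (313,185), against a prediction of (314,183), so the tube has not slipped. It points 40° down and sits above the dish. I'm lowering it by 110 mm.

```bash
python3 -m jog '{"travel":[[0.5,0,-20],[0.5,0,-25],[0,0,-25],[0,0,-25],[0,0,-15]],"dr":[[0,0,0],[0,0,0],[0,0,0],[0,0,0],[0,0,0]],"jaw":[255,255,255,255,255]}'
python3 -m jog '{"travel":[[0,0,0],[0,0,0],[0,0,0],[0,0,0],[0,0,0]],"dr":[[0,0,0],[0,0,0],[0,0,0],[0,0,0],[0,0,0]],"jaw":[255,255,255,255,255]}'
python3 - <<'E'
from h import *
st=get_state();p=st["eef_pos"];R=Ro.from_quat(st["tcp_rot"]).as_matrix()
m=p+.06*R[:,0]-.044*R[:,2];print("mouth pred",m,"pitch",np.degrees(np.arcsin(R[2,0])),st["dq"].round(3))
s=read_camera("side")[:,:,::-1];cv2.imwrite("pics/i_s.png",s)
print(proj("side",[m,[.518,-.046,.04]]).round(1).tolist())
cv2.imwrite("pics/i.png",cv2.resize(s[130:290,220:420],(750,600),interpolation=2))
E
```

```text
time: 14.65
eef_pos: [0.4435, -0.0483, 0.1012]
tcp_rot: [0.939, 0.015, -0.342, 0.005]
contact_force: [-0.3, 1.0, -0.5]
opening: 0.438
time: 15.07
eef_pos: [0.4453, -0.0496, 0.1047]
tcp_rot: [0.94, 0.015, -0.341, 0.006]
contact_force: [0.3, 0.0, -1.1]
opening: 0.432
mouth pred [ 0.51948234 -0.0473072   0.10004862] pitch -39.832935833733345 [-0.002  0.004  0.008  0.001 -0.003  0.   ]
[[310.2, 219.4], [309.4, 238.3]]
```

View pics/i.png

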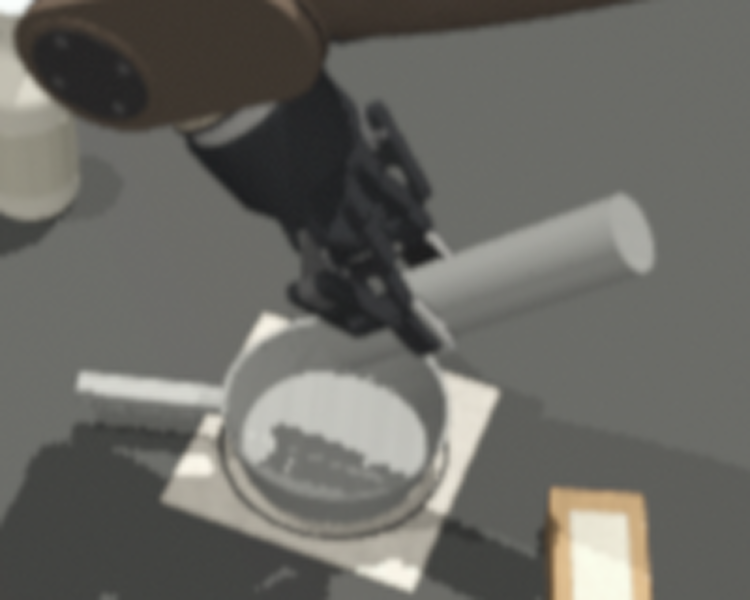

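Run:
```python
from h import *
st=get_state();p=st["eef_pos"];R=Ro.from_quat(st["tcp_rot"]).as_matrix()
m=p+.06*R[:,0]-.044*R[:,2];c=m-.18*R[:,0];print("pred",m,c,proj("side",c))
def ony(px,y):
    o,d=ray("side",px);return (o+d[0]*((y-o[1])/d[0,1]))
C=ony((633/3.75+220,235/3.75+130),c[1]);print("closed end",C)
# direction of lower silhouette edge vs predicted axis in the image
print("img angle meas",np.degrees(np.arctan2(272-340,640-455)),np.degrees(np.arctan2(195-262,615-440)),"pred",np.degrees(np.arctan2(*(proj("side",c)-proj("side",m))[0][::-1])))
for a in(25,30,35,40,45):
    d=np.array([np.cos(np.radians(a)),.03,-np.sin(np.radians(a))]);M=C+.18*d
    w=(proj("side",C)-proj("side",M))[0];print(a,M.round(4),np.degrees(np.arctan2(w[1],w[0])).round(1))
```

```text
pred [ 0.51927185 -0.04731296  0.09978113] [ 0.3811661  -0.05154445  0.21514532] [[388.01144487 193.12921394]]
closed end [ 0.37999317 -0.05154445  0.21672501]
img angle meas -20.181790699981697 -20.949701470394846 pred -18.756430539884576
25 [ 0.5431 -0.0461  0.1407] -7.2
30 [ 0.5359 -0.0461  0.1267] -11.0
35 [ 0.5274 -0.0461  0.1135] -15.0
40 [ 0.5179 -0.0461  0.101 ] -19.1
45 [ 0.5073 -0.0461  0.0894] -23.5
```

The side image agrees: the closed end is within 2 mm of prediction and the tube slopes about 41° down. The mouth is at about (0.518, -0.047, 0.100). I'm handing it in.

```bash
python3 -m jog '{"travel":[[0,0,0],[0,0,0],[0,0,0]],"dr":[[0,0,0],[0,0,0],[0,0,0]],"jaw":[255,255,255]}'
python3 -c "
from plant import *
print(sign_off())"
```

```text
time: 15.37
eef_pos: [0.4442, -0.0496, 0.1034]
tcp_rot: [0.94, 0.015, -0.342, 0.005]
contact_force: [-0.2, 0.4, -2.8]
opening: 0.436
the job is handed in; nothing more can be done
None
```

I slid the dish by its handle onto the round outline and let go. I then drew the long tube out of the rack and signed off at 15.4 s, holding it still with its mouth over the dish.

**Dish:** a top view taken after letting go put it about 1 mm from the outline centre. It was slid the whole way, so it stands flat.

**Tube:** it points about 40° downhill. The mouth centre is about 1–2 mm from the dish centre and about 60 mm above the rim. Its lowest edge is about 45 mm clear. The side camera agreed with the predicted closed end to about 2 mm. The mouth itself was partly hidden by the gripper in the last view, so its position is worked out from the grip and the closed end.

**What disagreed:** the first try at the dish handle closed on nothing. The images showed the fingertips about 25–30 mm short of the reported tool point along the tool axis. I allowed for that from then on, and the dish had not moved.

**Forces and bystanders:** the largest force I saw was about 13 N, while drawing the tube out. I did not touch the short tube, tape roll, bottle or carton, but I did not re-measure their positions at the end.

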